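# Load the fossil carrier under the spring gate of the holding jig

### The job

Load the blue fossil carrier into the holding jig: with the fingertips press down firmly on the black rubber pad at its tail so that the sprung bed sinks, and while keeping it pressed down slide it along the channel, under the red gate and its leaf spring, until its nose is fully home against the end stop; then let go so that the bed springs back and clamps it under the gate. Only press and push: never lift or tip the carrier, and leave the loose ammonite, the glue bottle and the hand lens where they are.

Things in the scene. Friction and masses are not known exactly. Their poses are not given: they have to be found in the camera images.
- holding_jig: Fixed aluminium channel, 258 x 90 mm, with a red gate across it. Origin on the table under the middle of the gate's near (entry) face; x runs along the channel the way the carrier must be slid, z up. Channel open at x = -172 mm, stop at +66 mm; side rails 25 mm high, 67 mm apart inside, 85 mm outside. Position and yaw vary.
- jig_gate (a point): Middle of the lower edge of the gate's near face, 32 mm above the table; axes as the jig's. The gate beam is 14 mm deep along x, 85 mm wide, its top 42 mm above the table (screw heads 45 mm). The raised carrier would strike it 4 mm too high.
- jig_stop (a point): Middle of the end stop's face, 66 mm past the gate's near face, 22 mm above the table; axes as the jig's. The stop is 10 mm thick and 32 mm high.
- carrier: Loose blue carrier 136 x 64 x 18 mm (about 0.24 kg) on the sprung bed in the channel, a grey ammonite sunk in its nose end. Origin at the centre of its underside; x to its nose (along the jig's x), z up. At the start its blue top is 36 mm above the table and its nose 8 to 30 mm short of the gate. Home, its origin is at x = -2 mm in the jig's frame. Slides easily (friction 0.2).
- carrier_pad (a point): Where to press: centre of the top of the black rubber pad on the carrier's tail, 48 mm behind its origin, 21 mm above its underside (39 mm above the table at the start). Pad 34 long, 46 wide, grippy, 3 mm above the blue top; 16 to 21 mm ahead of this point a rib stands 5 mm above the pad and can be pushed against. When home this point is 50 mm short of the gate.
- carrier_nose (a point): Middle of the carrier's front face, 68 mm ahead of its origin and 9 mm above its underside.
- sprung_bed (a joint): How far the white bed under the carrier is pressed down, m: 0 up, 0.008 fully down. It pushes up with about 8 N at 0, 15 N at the bottom. It must be down more than 0.004, better 0.006 to 0.008, while the carrier goes under the gate; let go under the gate it rests at about 0.004 and clamps the carrier, which can be pressed and slid on again.
- leaf_spring (a joint): Rise of the forked steel leaf spring behind the gate, rad: 0 hanging free, 0.2 to 0.4 with the carrier under its two blades. It slopes down from the gate's far edge, its toe 39 mm past the gate's near face and 24 mm above the table; the carrier's nose lifts it in passing, and it drags on the carrier's margins with a few newtons.
- loose_ammonite: Loose tan ammonite 65 x 71 x 15 mm on the table left of the jig. Origin at the centre of its underside. Leave it.
- glue: Brown glue bottle with black cap, 36 mm wide, 95 mm high, standing right of the jig near the gate. Origin at the centre of its underside. Leave it.
- loupe: Black hand lens 45 x 56 x 12 mm lying right of the jig near its open end. Origin at the centre of its underside. Leave it.

How it is judged:
On the way, in this order (a step that is already met when the one before it is completed fails the run):
1. the carrier is pressed down by the fingers, its nose still short of the gate (value of joint sprung_bed above 0.0035 m and contact force between the fingers and carrier above 4 N and x of carrier_nose in the frame of holding_jig below 0.003 m), for 0.1 s.
2. kept pressed down, the carrier slides under the gate to the leaf spring (x of carrier_nose in the frame of holding_jig above 0.025 m and value of joint sprung_bed above 0.0035 m and contact force between the fingers and carrier above 4 N), for 0.1 s.
At the end, for the whole second after the job is handed in: The carrier is at rest under gate and leaf spring, its nose within 4 mm of the end stop and centred in the channel (6 mm, 0.08 rad), let go so that the bed has sprung back (1 to 6.5 mm down) and clamps it; the leaf spring is lifted by more than 0.1 rad (x of carrier_nose in the frame of holding_jig above 0.062 m and y of carrier_nose in the frame of holding_jig between -0.006 and 0.006 m and angle between the x axis of carrier and the x axis of holding_jig, either way round below 0.08 rad and value of joint sprung_bed between 0.001 and 0.0065 m and value of joint leaf_spring above 0.1 rad and linear speed of carrier below 0.01 m/s); the robot touches nothing.
It fails at once if the carrier is lifted off the bed or tipped (z of carrier in the frame of holding_jig above 0.027 m or angle between carrier's own z axis and vertical above 0.17 rad).
It fails at once if the loose ammonite is disturbed (moved more than 20 mm or tipped) (distance of loose_ammonite from where it was at the start of the episode above 0.02 m or angle between loose_ammonite's own z axis and vertical above 0.4 rad).
It fails at once if the glue bottle is disturbed (moved more than 20 mm or tipped) (distance of glue from where it was at the start of the episode above 0.02 m or angle between glue's own z axis and vertical above 0.4 rad).
It fails at once if the hand lens is disturbed (moved more than 20 mm or tipped) (distance of loupe from where it was at the start of the episode above 0.02 m or angle between loupe's own z axis and vertical above 0.4 rad).
It also fails if it takes over 32 s, if anything falls off the work surface, if the arm or the gripper's body presses on something with over 40 N, if the wrist force passes 120 N, or if a joint passes its speed limit or range.

### The arm

A 7-joint arm with a two-finger parallel gripper is mounted at the origin on a cart in front of the work surface, level with it; the furniture and walls round the work are solid. World frame = base frame: x ahead of the robot, y to its left, z up, the work surface at z = 0. Lengths are in m, angles in rad, forces in N, time in s.
With the tool pointing down it reaches from about 0.4 to 0.85 m from the base axis. Payload 4.5 kg.
Tool frame: the origin (TCP) lies at the very end of the fingers, on their centre line; the grasp point (between the pads) lies 19 mm behind it; z points along the fingers, y is the line along which they close (so a half turn about z gives the same grasp; the last joint's range is limited). The gripper opens to 88 mm and grips with 3 to 60 N. Pads are 18 mm wide; open, the fingers measure 123 mm over their backs; the gripper's body (75 mm by 187 mm) begins 45 mm behind the grasp point.
Start: joints at [0.034, 0.689, -0.195, 1.565, 0.157, 0.902, -0.215], TCP at [0.625, 0, 0.239] pointing down, gripper open.
Joint ranges: [-3.01, 3.01], [-0.46, 2.08], [-1.47, 1.51], [0.13, 2.56], [-1, 4.14], [0.04, 2.09], [-2.66, 2.66]. Speed limits (rad/s): [2.57, 2.57, 3.14, 3.14, 3.14, 3.14, 3.14].

### API

Orientations are given as a unit quaternion [x, y, z, w].
In Python, from plant import r gives the robot as it stands. The module is installed in compiled form; this text tells all that it offers.
- The arm moves only by the tool step_arm, never from a script. Its argument "increments" is a list of rows, each a list of 2 entries, a list of its own where there are three numbers: the shift along the world's x, y, z in cm, then the turn, a rotation vector about the world's x, y, z in degrees. A call has exactly 10 rows; each row shifts and turns the commanded pose from where the row before left it; what a row does not reach is not made up. A row lasts 1/10 s, in which the tool goes at most 50 mm and 8.59 degrees, less where a joint would pass 70% of its speed; a pose out of reach is approached as far as the arm can. A call is refused whole if a number of a shift passes 5 or a number of a turn 8.59, either way. A call with a gripper value outside its range is refused whole. "fingers" is the opening, from 0 (shut) to 1 (fully open), set as the call begins (left out, the last holds). The fingers move at their own pace and stop on an object; "grip_force" is the grip in N (left out, the last holds). Time passes only in rows, so rows that do not move let the fingers close, or fill a call up. It gives the time, the measured TCP pose, the force, the opening and the grip force at its end, in the units of the state.
- r.get_state(): the state, without advancing time (a new reading comes with each control period).
- r.snapshot(name): name is "scene" or "side" or "wrist"; returns (picture, depth): 420x560x3 uint8, red, green, blue; 420x560 float32, m along the optical axis (not along the pixel's ray), 0 where there is no reading.
- r.calibration(name): a dict with "fov_y" (degrees; the focal length in pixels is half the picture's height over the tangent of half this angle, whatever the lens; pixels are square), "cx", "cy" (the principal point, pixels), "R" (3x3) and "t" (3): a world point X has camera coordinates R X + t. Camera axes: x right, y down, z forward; pixel columns grow to the right and rows downward; lengths in m; the calibration is good to about 2 mm. A picture is of the moment at which its call begins: read the wrist's pose just before it. calibration takes no time and is no camera call; for the wrist camera it gives the pose at the moment of the call.
- r.finish_job(): hands the job in; it is judged then, once.
The state is a dict: "clock": time; "q": joint angles; "qd": joint speeds; "joint_torque": joint torques, N m; "tool_pos": TCP position; "eef_rot": TCP orientation; "contact_force": force on the tool from outside, world axes, zero at the start; "moment": the same for the moment, N m; "opening": opening from 0.0 (shut) to 1.0 (fully open); "finger_force": force on a finger pad.
Only numpy, scipy, OpenCV 4.12 (cv2) and the standard library are available. Lean on these libraries where they do the work, as an engineer would, in place of code of your own. Each camera call takes 0.05 s, during which the arm holds its last target. There are 200 camera calls.

## Working session

There is one attempt and no reset: what is moved stays moved. The work goes in short steps, Python scripts to look and compute and a tool call to move; the robot and the scene stay as the last step left them, time stands still between calls to the robot, and variables do not carry over. Pictures are saved under pics/ and viewed, at most 10 in all, crops included, and the job is handed in when it is done.

Besides the shell and the picture viewer there is one more tool, called as name([rows], argument=value, ...), one row to a line, values as JSON. step_arm: Moves the arm, as the interface text tells. Its arguments: {"type":"object","properties":{"increments":{"type":"array","items":{"type":"array"}},"fingers":{"type":"number"},"grip_force":{"type":"number"}},"required":["increments"]}

```bash
mkdir -p pics
cat > h.py <<'E'
import numpy as np, cv2
from plant import r
def snap(n):
    c=r.calibration(n); p,d=r.snapshot(n); return p,d,c
def world(d,c,u,v):
    f=d.shape[0]/2/np.tan(np.radians(c["fov_y"])/2)
    z=d[v,u]; X=np.stack([(u-c["cx"])/f*z,(v-c["cy"])/f*z,z],-1)
    return (X-np.array(c["t"]))@np.array(c["R"])
def cloud(d,c):
    v,u=np.mgrid[:d.shape[0],:d.shape[1]]; return world(d,c,u,v)
E
python3 - <<'E'
from h import *
ps=[]
for n in("scene","wrist"):
    p,d,c=snap(n); np.savez(n+".npz",p=p,d=d,W=cloud(d,c)); cv2.imwrite(f"pics/{n}0.png",p[:,:,::-1])
s=r.get_state(); print(s["clock"],s["tool_pos"],s["eef_rot"],s["contact_force"],s["opening"])
E
```

```text
0.1 [ 6.24447128e-01 -7.27491448e-05  2.38009208e-01] [ 7.07110288e-01  7.07102815e-01 -6.11228750e-04 -5.25755226e-04] [ 0.3543651   0.41482063 -0.57902142] 0.9995115378020248
```

View pics/scene0.png

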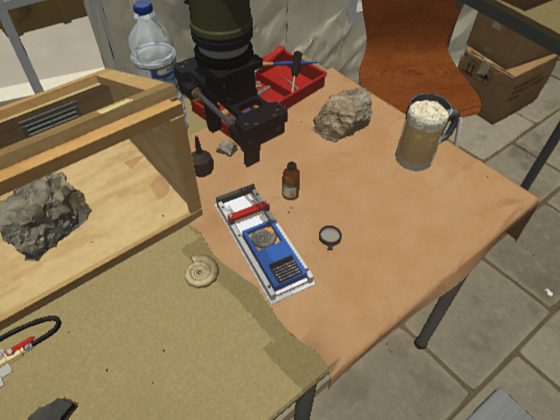

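View pics/wrist0.png

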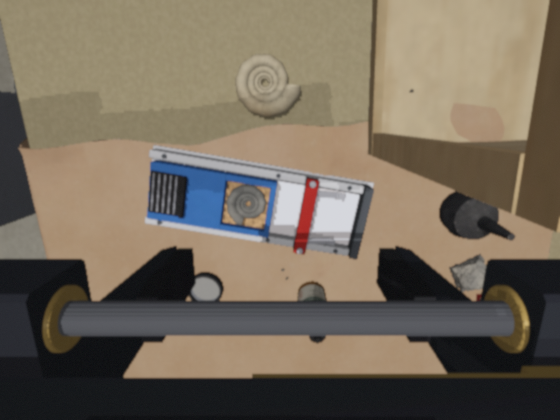

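The wrist view shows the jig running left to right: pad at about (167,194), carrier nose edge near (273,205), red gate near (305,215). The ammonite is above it at (265,85), and the lens and glue are below at (205,290) and (313,300). Next I'll turn these into world positions.

```bash
cat > m.py <<'E'
from h import *
def meas(p,W,z0=True):
    hsv=cv2.cvtColor(p,cv2.COLOR_RGB2HSV); H,S,V=cv2.split(hsv); z=W[...,2]
    near=(np.abs(W[...,0]-.62)<.3)&(np.abs(W[...,1])<.35)
    blue=(H>100)&(H<125)&(S>120)&(V>60)&(z>.015)&(z<.05)&near
    red=((H<6)|(H>174))&(S>150)&(V>60)&(z>.025)&(z<.055)&near
    out={}
    for n,m in(("blue",blue),("red",red)):
        m=cv2.morphologyEx(m.astype(np.uint8),cv2.MORPH_OPEN,np.ones((2,2)))
        k,l,st,ce=cv2.connectedComponentsWithStats(m); i=1+np.argmax(st[1:,4]); P=W[l==i]
        (c,s,a)=cv2.minAreaRect((P[:,:2]*1000).astype(np.float32))
        out[n]=P; print(n,len(P),"rect c",np.round(c,1),"size",np.round(s,1),"ang",round(a,2),"zmed",np.round(np.median(P[:,2])*1000,1))
    return out
E
python3 - <<'E'
from m import *
for n in("wrist","scene"):
    q=np.load(n+".npz"); o=meas(q["p"],q["W"]); W=q["W"]
    if n=="wrist":
        for nm,u,v in(("pad",167,194),("gate mid",306,215),("gateL",312,182),("gateR",299,249),("loupe",205,290),("glue",313,295),("amm",264,85),("railTL",155,152),("railTR",368,184),("railBL",150,223),("railBR",357,252),("black",466,215),("wood",372,100),("wood2",440,170)): print(nm,np.round(W[v,u]*1000,1))
E
```

```text
blue 3597 rect c [548.7  13.3] size [131.3 134.4] ang 81.15 zmed 35.5
red 697 rect c [643.9  -1.8] size [ 27.9 141.7] ang 4.01 zmed 41.6
pad [497.   -8.6  37.6]
gate mid [646.5 -30.7  41.6]
gateL [651.9   5.9  44.8]
gateR [639.3 -69.1  43.9]
loupe [ 522.8 -138.7    9.2]
glue [ 656.6 -129.3   37.5]
amm [600.6 105.2  -0.7]
railTL [483.8  34.9  25. ]
railTR [720.8  -4.    3.1]
railBL [469.6 -45.3  24.8]
railBR [706.3 -77.8  31.4]
black [625.   67.8 383.4]
wood [715.3  88.6  18.1]
wood2 [717.   39.2 186.8]
blue 1009 rect c [370.   85.1] size [102.3 533.5] ang 59.37 zmed 35.5
red 237 rect c [422.7 125.3] size [ 74.7 578.9] ang 54.04 zmed 40.0
```

```bash
cat > m.py <<'E'
from h import *
def rect(n,P):
    xy=P[:,:2]*1000; med=np.median(xy,0); 
    for _ in range(3):
        (c,s,a)=cv2.minAreaRect(xy.astype(np.float32))
    print(n,len(P),"c",np.round(c,1),"size",np.round(s,1),"ang",round(a,2),"z",np.round(np.median(P[:,2])*1000,1)); return c,s,a
def big(m):
    k,l,st,ce=cv2.connectedComponentsWithStats(cv2.morphologyEx(m.astype(np.uint8),cv2.MORPH_OPEN,np.ones((3,3))))
    return l==1+np.argmax(st[1:,4])
def masks(p,W):
    H,S,V=cv2.split(cv2.cvtColor(p,cv2.COLOR_RGB2HSV)); z=W[...,2]
    near=(np.hypot(W[...,0]-.6,W[...,1])<.2)
    blue=big((H>100)&(H<125)&(S>120)&(z>.027)&(z<.041)&near)
    red=big(((H<6)|(H>174))&(S>150)&(z>.038)&(z<.048)&near)
    rail=big((S<60)&(V>110)&(z>.022)&(z<.028)&near)
    return blue,red,rail
def meas(p,W):
    b,rd,rl=masks(p,W); return [rect(n,W[m]) for n,m in(("blue",b),("red",rd))]
E
python3 - <<'E'
from m import *
q=np.load("wrist.npz"); W=q["W"]; meas(q["p"],W)
z=W[...,2]
# left/right rails: points at z~25
m=(np.abs(z-.025)<.0025)&(W[...,0]>.4)&(W[...,0]<.75)&(np.abs(W[...,1])<.12)
P=W[m]; yaw=np.radians(-9.5)
for it in range(3):
    ex=np.array([np.cos(yaw),np.sin(yaw)]); ey=np.array([-ex[1],ex[0]])
    o=np.array([.6465,-.0307]); a=(P[:,:2]-o)@ex; b=(P[:,:2]-o)@ey; sl=[]
    for sg in(1,-1):
        k=(np.abs(sg*b-.038)<.007)&(a>-.16)&(a<-.01); f=np.polyfit(a[k],b[k],1); sl.append(f[0]); print(sg,k.sum(),f,"off",np.polyval(f,-.08), "a range",a[np.abs(sg*b-.038)<.006].min(),a[np.abs(sg*b-.038)<.006].max())
    yaw+=np.arctan(np.mean(sl)); print(np.degrees(yaw))
# objects
H,S,V=cv2.split(cv2.cvtColor(q["p"],cv2.COLOR_RGB2HSV))
for n,(u0,u1,v0,v1,zl) in dict(glue=(290,345,270,315,.05),glueall=(290,345,270,315,.02),loupe=(180,230,265,310,.006),amm=(225,310,45,125,.008)).items():
    w=W[v0:v1,u0:u1].reshape(-1,3); w=w[(w[:,2]>zl)&(w[:,2]<.12)]
    print(n,len(w),np.round(w.mean(0),3) if len(w) else "",np.round(w.min(0),3),np.round(w.max(0),3))
w=W[200:235,450:490].reshape(-1,3);print(np.round(np.median(w,0),3))
w=W[:300,375:].reshape(-1,3);w=w[(w[:,2]>.05)];print(np.round(np.percentile(w,[1,10,50,90,99],axis=0),3))
E
```

```text
blue 3538 c [543.3 -15.7] size [ 62.7 133.4] ang 80.28 z 35.5
red 670 c [645.7 -33.4] size [75.  12.6] ang 80.12 z 41.6
1 1042 [-0.00173541  0.03508321] off 0.03522203813304232 a range -0.1780560699908065 0.06487341229435742
-1 684 [ 0.00600699 -0.04115807] off -0.04163862707170023 a range -0.17858426234979288 0.05927357944168555
-9.377628183967094
1 1064 [-0.00343083  0.0350385 ] off 0.03531296526170279 a range -0.1779797536622562 0.0649556024196363
-1 699 [ 0.00441531 -0.04119398] off -0.04154720102701776 a range -0.17866999876920658 0.05920228696670402
-9.34942481718565
1 1066 [-0.00404366  0.03502014] off 0.03534363613342478 a range -0.17796204969710067 0.06497450300182923
-1 699 [ 0.00392403 -0.04119381] off -0.04150773409634611 a range -0.17868964312405639 0.05918581769053314
-9.352851822872708
glue 1 [ 0.659 -0.129  0.05 ] [ 0.659 -0.129  0.05 ] [ 0.659 -0.129  0.05 ]
glueall 299 [ 0.656 -0.132  0.033] [ 0.639 -0.146  0.02 ] [ 0.674 -0.128  0.05 ]
loupe 739 [ 0.524 -0.136  0.009] [ 0.503 -0.155  0.006] [ 0.544 -0.116  0.013]
amm 2653 [0.602 0.102 0.011] [0.57  0.071 0.008] [0.64  0.135 0.017]
[ 0.818 -0.03   0.048]
[[ 0.625 -0.037  0.052]
 [ 0.675  0.009  0.139]
 [ 0.716  0.039  0.259]
 [ 0.718  0.072  0.312]
 [ 0.831  0.102  0.383]]
```

Jig yaw is about -9.7°, the gate's near face is centred at (639,-32) mm, the nose is about 29 mm short of it, and the pad is at (496,-8). The sizes and heights match the text. I'll move above the pad with the fingers shut and turned across the channel.

step_arm([
  [[-1.25,-0.08,-1.5],[0,0,8.03]],
  [[-1.25,-0.08,-1.5],[0,0,8.03]],
  [[-1.25,-0.08,-1.5],[0,0,8.03]],
  [[-1.25,-0.08,-1.5],[0,0,8.03]],
  [[-1.25,-0.08,-1.5],[0,0,8.03]],
  [[-1.25,-0.08,-1.5],[0,0,8.03]],
  [[-1.25,-0.08,-1.5],[0,0,8.03]],
  [[-1.25,-0.08,-1.5],[0,0,8.03]],
  [[-1.25,-0.08,-1.5],[0,0,8.03]],
  [[-1.25,-0.08,-1.5],[0,0,8.03]],
], fingers=0)

```text
clock: 1.1
tool_pos: [0.4993, -0.0081, 0.088]
eef_rot: [0.082, 0.997, 0.0, -0.0]
contact_force: [0.1, -0.5, -0.3]
opening: 0.116
finger_force: 0.0
```

Run:
```python
from m import *
p,d,c=snap("side"); q,e,k=snap("wrist"); cv2.imwrite("pics/sw1.png",cv2.resize(np.hstack([p,q])[:,:,::-1],(800,300)))
try: meas(p,cloud(d,c))
except Exception as x: print(x)
print(r.get_state()["opening"])
```

```text
blue 213 c [540.  -13.7] size [53.9 30.3] ang 87.14 z 35.4
red 115 c [646.4 -32.3] size [66.1 12. ] ang 81.37 z 41.4
0.025216094207665872
```

View pics/sw1.png

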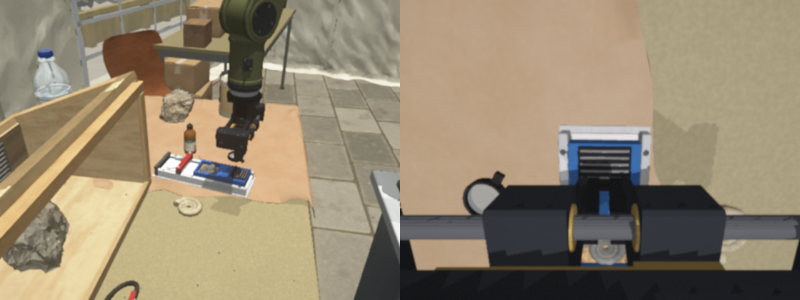

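The side view (left) shows the closed fingers above the carrier's tail, and the wrist view (right) shows the pad at (605,160) centred under the fingers' line. I'll descend to the contact.

step_arm([
  [[0,0,-1.0],[0,0,0]],
  [[0,0,-1.0],[0,0,0]],
  [[0,0,-1.0],[0,0,0]],
  [[0,0,-0.6],[0,0,0]],
  [[0,0,-0.4],[0,0,0]],
  [[0,0,-0.3],[0,0,0]],
  [[0,0,-0.3],[0,0,0]],
  [[0,0,-0.2],[0,0,0]],
  [[0,0,-0.2],[0,0,0]],
  [[0,0,0],[0,0,0]],
], fingers=0)

```text
clock: 2.2
tool_pos: [0.5001, -0.0079, 0.039]
eef_rot: [0.085, 0.996, 0.0, 0.0]
contact_force: [-0.8, 0.0, 5.3]
opening: 0.004
finger_force: 2.5
```

step_arm([
  [[0,0,-0.1],[0,0,0]],
  [[0,0,-0.1],[0,0,0]],
  [[0,0,-0.1],[0,0,0]],
  [[0,0,-0.1],[0,0,0]],
  [[0,0,-0.1],[0,0,0]],
  [[0,0,-0.1],[0,0,0]],
  [[0,0,-0.1],[0,0,0]],
  [[0,0,0],[0,0,0]],
  [[0,0,0],[0,0,0]],
  [[0,0,0],[0,0,0]],
])

```text
clock: 3.2
tool_pos: [0.5001, -0.008, 0.0327]
eef_rot: [0.085, 0.996, -0.0, 0.0]
contact_force: [-1.9, -0.1, 10.6]
opening: 0.005
finger_force: 5.2
```

step_arm([
  [[0,0,-0.1],[0,0,0]],
  [[0.2,-0.034,0],[0,0,0]],
  [[0.3,-0.051,0],[0,0,0]],
  [[0.4,-0.068,0],[0,0,0]],
  [[0.4,-0.068,0],[0,0,0]],
  [[0.4,-0.068,0],[0,0,0]],
  [[0.4,-0.068,0],[0,0,0]],
  [[0.4,-0.068,0],[0,0,0]],
  [[0,0,0],[0,0,0]],
  [[0,0,0],[0,0,0]],
])

```text
clock: 4.2
tool_pos: [0.5261, -0.0121, 0.032]
eef_rot: [0.085, 0.996, 0.0, 0.001]
contact_force: [-0.7, 0.6, 10.8]
opening: 0.007
finger_force: 5.6
```

step_arm([
  [[0.3,-0.051,0],[0,0,0]],
  [[0.3,-0.051,0],[0,0,0]],
  [[0.3,-0.051,0],[0,0,0]],
  [[0.3,-0.051,0],[0,0,0]],
  [[0.3,-0.051,0],[0,0,0]],
  [[0.3,-0.051,0],[0,0,0]],
  [[0.3,-0.051,0],[0,0,0]],
  [[0.3,-0.051,0],[0,0,0]],
  [[0,0,0],[0,0,0]],
  [[0,0,0],[0,0,0]],
])

```text
clock: 5.2
tool_pos: [0.55, -0.0161, 0.0321]
eef_rot: [0.085, 0.996, 0.0, 0.001]
contact_force: [-1.0, 0.3, 10.8]
opening: 0.008
finger_force: 5.6
```

Run:
```python
from m import *
p,d,c=snap("scene"); cv2.imwrite("pics/s2.png",cv2.resize(p[150:330,170:350,::-1],(600,600),interpolation=cv2.INTER_CUBIC)); meas(p,cloud(d,c))
print(r.get_state()["clock"])
```

```text
Traceback (most recent call last):
  File "m.py", line 18, in meas
    b,rd,rl=masks(p,W); return [rect(n,W[m]) for n,m in(("blue",b),("red",rd))]
            ~~~~~^^^^^
  File "m.py", line 14, in masks
    red=big(((H<6)|(H>174))&(S>150)&(z>.038)&(z<.048)&near)
  File "m.py", line 9, in big
    return l==1+np.argmax(st[1:,4])
                ~~~~~~~~~^^^^^^^^^^
ValueError: attempt to get argmax of an empty sequence
```

View pics/s2.png

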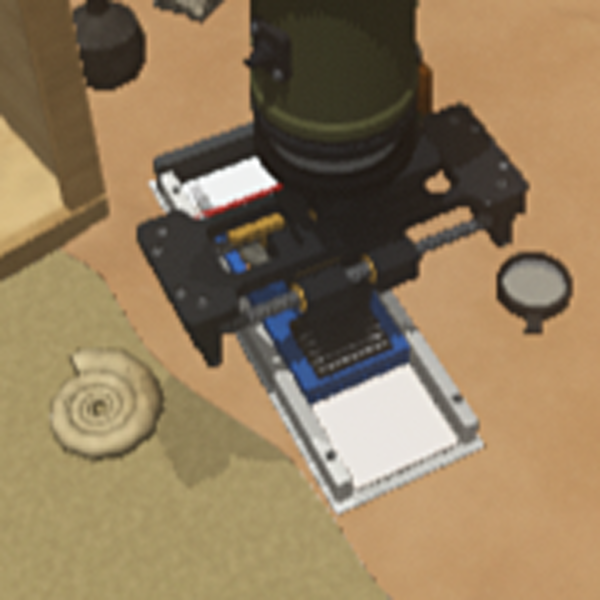

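The carrier (tail edge near (350,395) in the crop) has slid straight in with the fingers still on its pad. I'll continue past the leaf spring.

step_arm([
  [[0.3,-0.051,0],[0,0,0]],
  [[0.3,-0.051,0],[0,0,0]],
  [[0.3,-0.051,0],[0,0,0]],
  [[0.3,-0.051,0],[0,0,0]],
  [[0.3,-0.051,0],[0,0,0]],
  [[0.3,-0.051,0],[0,0,0]],
  [[0.3,-0.051,0],[0,0,0]],
  [[0.3,-0.051,0],[0,0,0]],
  [[0.3,-0.051,0],[0,0,0]],
  [[0.3,-0.051,0],[0,0,0]],
])

```text
clock: 6.25
tool_pos: [0.5787, -0.0211, 0.0317]
eef_rot: [0.084, 0.996, 0.0, -0.0]
contact_force: [-2.1, 1.6, 9.6]
opening: 0.005
finger_force: 4.6
```

step_arm([
  [[0.2,-0.034,0],[0,0,0]],
  [[0.2,-0.034,0],[0,0,0]],
  [[0.2,-0.034,0],[0,0,0]],
  [[0.2,-0.034,0],[0,0,0]],
  [[0.2,-0.034,0],[0,0,0]],
  [[0.2,-0.034,0],[0,0,0]],
  [[0.1,-0.017,0],[0,0,0]],
  [[0.1,-0.017,0],[0,0,0]],
  [[0,0,0],[0,0,0]],
  [[0,0,0],[0,0,0]],
])

```text
clock: 7.25
tool_pos: [0.593, -0.0234, 0.0318]
eef_rot: [0.084, 0.996, 0.0, 0.0]
contact_force: [-2.3, 0.4, 8.6]
opening: 0.003
finger_force: 4.5
```

step_arm([
  [[0.1,-0.017,0],[0,0,0]],
  [[0.1,-0.017,0],[0,0,0]],
  [[0.1,-0.017,0],[0,0,0]],
  [[0.1,-0.017,0],[0,0,0]],
  [[0,0,0],[0,0,0]],
  [[0,0,0],[0,0,0]],
  [[0,0,0],[0,0,0]],
  [[0,0,0],[0,0,0]],
  [[0,0,0],[0,0,0]],
  [[0,0,0],[0,0,0]],
])

```text
clock: 8.25
tool_pos: [0.5946, -0.0238, 0.0315]
eef_rot: [0.084, 0.996, -0.0, -0.002]
contact_force: [-6.7, 1.7, 11.1]
opening: 0.003
finger_force: 5.4
```

Run:
```python
from m import *
p,d,c=snap("scene"); W=cloud(d,c); cv2.imwrite("pics/s3.png",cv2.resize(p[150:330,170:350,::-1],(600,600),interpolation=cv2.INTER_CUBIC))
H,S,V=cv2.split(cv2.cvtColor(p,cv2.COLOR_RGB2HSV)); z=W[...,2]
ex=np.array([.9857,-.1685]); a=(W[...,:2]-[.6388,-.0322])@ex; b=(W[...,:2]-[.6388,-.0322])@[.1685,.9857]
m=(H>100)&(H<125)&(S>120)&(z>.02)&(z<.036)&(np.abs(b)<.034); print(m.sum(),np.round(np.percentile(a[m],[0,2,5]),4))
s=r.get_state(); print(s["clock"],s["tool_pos"],s["contact_force"])
```

```text
192 [-0.0705 -0.0694 -0.0688]
8.3 [ 0.59465633 -0.02374702  0.03147839] [-6.9907881   1.17164883 10.83904108]
```

View pics/s3.png

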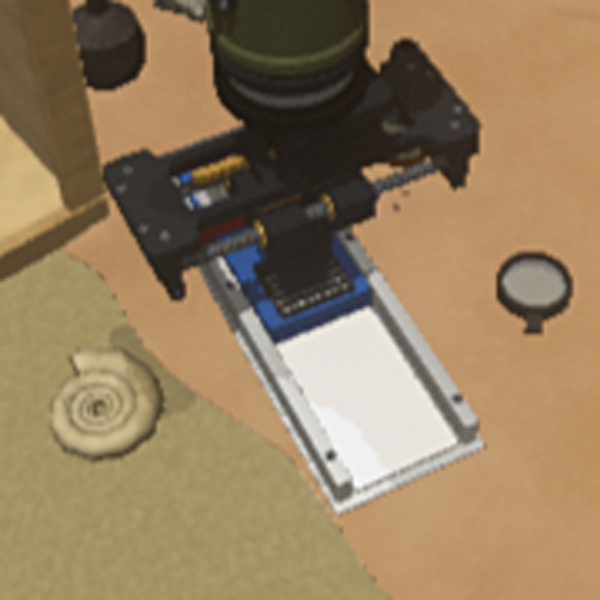

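The fingers have stalled with the push force up, and the carrier's tail sits at x = -70 mm, which is home. I'll ease off the push and lift straight up.

step_arm([
  [[-0.15,0.025,0],[0,0,0]],
  [[0,0,0.1],[0,0,0]],
  [[0,0,0.1],[0,0,0]],
  [[0,0,0.1],[0,0,0]],
  [[0,0,0.1],[0,0,0]],
  [[0,0,0.2],[0,0,0]],
  [[0,0,0.2],[0,0,0]],
  [[0,0,0.5],[0,0,0]],
  [[0,0,1.0],[0,0,0]],
  [[0,0,1.0],[0,0,0]],
])

```text
clock: 9.3
tool_pos: [0.5957, -0.0243, 0.0646]
eef_rot: [0.085, 0.996, 0.0, 0.0]
contact_force: [0.0, -0.2, -0.5]
opening: 0.006
finger_force: 0.0
```

step_arm([
  [[-1,0,1.5],[0,0,0]],
  [[-1,0,1.5],[0,0,0]],
  [[-1,0,1.5],[0,0,0]],
  [[-1,0,1.5],[0,0,0]],
  [[-1,0,1.5],[0,0,0]],
  [[-1,0,1.5],[0,0,0]],
  [[-1,0,1.5],[0,0,0]],
  [[-1,0,1.5],[0,0,0]],
  [[0,0,0],[0,0,0]],
  [[0,0,0],[0,0,0]],
])

```text
clock: 10.3
tool_pos: [0.5161, -0.0243, 0.1842]
eef_rot: [0.085, 0.996, 0.0, 0.001]
contact_force: [0.3, 0.4, -0.6]
opening: 0.006
finger_force: 0.0
```

Run:
```python
from m import *
p,d,c=snap("scene"); W=cloud(d,c); cv2.imwrite("pics/s4.png",cv2.resize(p[150:330,170:350,::-1],(600,600),interpolation=cv2.INTER_CUBIC))
H,S,V=cv2.split(cv2.cvtColor(p,cv2.COLOR_RGB2HSV)); z=W[...,2]
ex=np.array([.9857,-.1685]); a=(W[...,:2]-[.6388,-.0322])@ex; b=(W[...,:2]-[.6388,-.0322])@[.1685,.9857]
m=(H>100)&(H<125)&(S>120)&(z>.02)&(z<.04)&(np.abs(b)<.034); print(m.sum(),np.round(np.percentile(a[m],[0,2,5]),4),"top z",np.percentile(z[m],[50,80]))
s=r.get_state(); print(s["clock"],s["tool_pos"],s["contact_force"])
```

```text
563 [-0.0707 -0.0682 -0.066 ] top z [0.03165681 0.03260305]
10.35 [ 0.51601481 -0.02436613  0.18372725] [ 0.53098143  0.18312659 -0.861237  ]
```

View pics/s4.png

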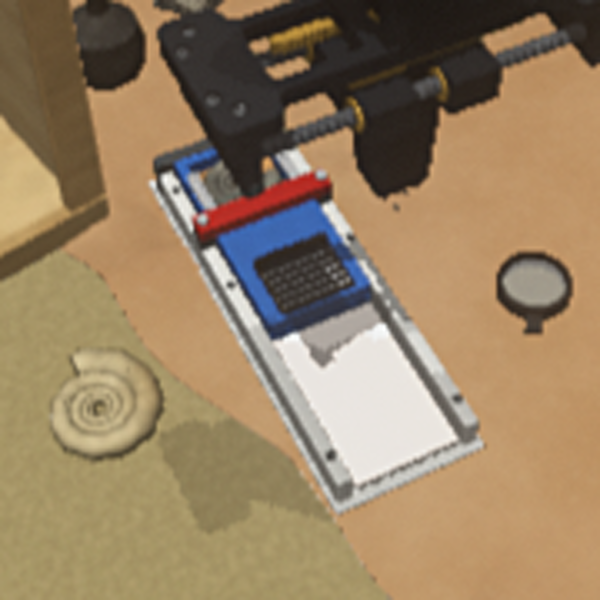

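The carrier is home: its nose sits against the stop at (190,160) in the crop and it lies straight under the gate. Its tail is at -70 mm and its top at 32 mm, so the bed has sprung back to about 4 mm down. The robot is clear and the ammonite and lens are in place, so I'll hand in.

```bash
python3 -c "
from plant import r
print(r.finish_job())"
```

```text
the job is handed in; nothing more can be done
None
```

The carrier is fully home against the end stop and clamped under the gate, with the arm clear of it; I handed the job in at about 10.4 s, and no verdict came back.

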